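Roll the sample tube onto the reader's line and scan it

ROBOT

A 6-joint arm with a two-finger parallel gripper is mounted at the origin on the work surface. World frame = base frame: x ahead of the robot, y to its left, z up, the work surface at z = 0. Lengths are in m, angles in rad, forces in N, time in s.
With the tool pointing down it reaches from about 0.3 to 0.775 m from the base axis. Payload 14.6 kg.
Tool frame: the origin (TCP) lies between the finger pads; the fingertips stand 19 mm ahead of it and the grasp point (between the pads) is the TCP; z points along the fingers, y is the direction in which the jaws open and shut (so a half turn about z gives the same grasp; the last joint's range is limited). The gripper opens to 85 mm and grips with 20 to 120 N. Pads are 22 mm wide; open, the fingers measure 114 mm over their backs; the gripper's body (76 mm by 85 mm) begins 54 mm behind the grasp point. The pads swing forward as they close: fully open they stand 13 mm farther back than shut.
Start: joints at [-1.197, 0.3, 1.521, -0, 1.321, -0.067], TCP at [0.235, -0.497, 0.25] pointing down, gripper open.
Joint ranges: [-3.03, 3.03], [-0.79, 2.21], [0.23, 2.52], [-1.04, 4.18], [0, 3.07], [-2.55, 2.55]. Speed limits (rad/s): [2.22, 2.22, 2.57, 3.14, 3.14, 3.14].

INTERFACE

Orientations are given as a rotation vector (axis times angle).
In Python, from cell import ctrl gives the robot as it stands.
- The arm moves only by the shell command python3 -m handwheel 'ROWS' [FORCE]. ROWS is JSON, a list of rows, each a list of 3 entries, a list of its own where there are three numbers: the shift along the tool's x, y, z in m, then the turn, a rotation vector about the tool's x, y, z in rad, then the gripper command: -1 is fully open, 1 is shut, values between are in proportion. In form: [[[tx, ty, tz], [ax, ay, az], hand], ...]. A call has exactly 10 rows; each row is the pose to reach, as a shift and turn from the pose commanded when the call began, along the tool's axes at that moment; what a row does not reach only later rows make up. A row lasts 1/10 s, in which the tool goes at most 50 mm and 8.59 degrees, less where a joint would pass 70% of its speed; a pose out of reach is approached as far as the arm can. A call with a gripper value outside its range is refused whole. The fingers move at their own pace and stop on an object; FORCE is the grip in N (left out, the last holds). Time passes only in rows, so rows that repeat a pose let the fingers close, or fill a call up. It gives the time, the measured TCP pose, the force and the opening at its end, in the units of the state.
- ctrl.read_state(): the state, without advancing time (a new reading comes with each control period).
- ctrl.read_camera(name): name is "scene" or "side" or "wrist"; returns a dict with "frame" (480x640x3 uint8, red, green, blue), "range_z" (480x640 float32, m along the optical axis (not along the pixel's ray), 0 where there is no reading), "fx", "fy", "cx", "cy" (pixels), "rvec" (rotation vector, rad) and "tvec" (3), from world to camera coordinates, as OpenCV has them. Camera axes: x right, y down, z forward; pixel columns grow to the right and rows downward; lengths in m; the calibration is good to about 2 mm. A picture is of the moment at which its call begins.
- ctrl.finish_job(): hands the job in, once; it reports no verdict.
The state is a dict: "t": time; "joint_positions": joint angles; "dq": joint speeds; "joint_torque": joint torques, N m; "tool_pos": TCP position; "tool_rot": TCP orientation; "contact_force": force on the tool from outside, world axes, zero at the start; "torque": the same for the moment, N m; "width": finger opening in m.
Only numpy, scipy, OpenCV 4.12 (cv2) and the standard library are available. Lean on these libraries where they do the work, as an engineer would, in place of code of your own. Each camera call takes 0.05 s, during which the arm holds its last target. There are 200 camera calls.

TASK

Roll the orange-capped tube across the dark mat, by pushing its top sideways with the fingertips, until it lies at rest centred on and along the yellow line in front of the code reader; then press the green button on the reader fully down once and back away. Do not pick the tube up, and leave the blue-capped tube and everything else where they are.

Things in the scene. Friction and masses are not known exactly. Their poses are not given: they have to be found in the camera images.
- orange_tube: The tube to roll: white, flush orange cap: smooth cylinder 40 mm in diameter, 120 mm long, about 90 g; origin on its axis at mid-length, 20 mm above the mat; own x to the cap, own z up at the start, turning as it rolls. Starts 65-95 mm to either side of the line, parallel within 0.05 rad; it keeps its direction and, let go, stops in a few mm. Shoved high on its flank it may slide.
- blue_tube: To be left alone: lying white tube, blue cap flush with it: smooth cylinder 40 mm in diameter, 120 mm long, about 90 g; origin on its axis at mid-length, 20 mm above the mat; own x along the tube to the cap, own z up at the start, turning as it rolls. Lies across the line from the other.
- line_mid (a point): where the tube's middle should lie (within 30 mm along): on the 4 mm wide, 186 mm long yellow line, on top of the fixed mat (200 x 300 x 4 mm). x along the line to the reader, y across, z up. Line from x -101 to +85 mm, mat x -110 to +90, y -150 to +150 mm. The reader, a grey block 70 x 90 x 50 mm high, is centred at x +128 mm.
- scan_top (a point): centre of the top face of the green push button (28 mm across) on top of the reader
- scan (a joint): travel of the green button: 0 up, 0.006 m fully down; pressed straight down, it springs back; about 4 N fully down
- bottle_a: bystander: clear bottle with a blue cap, 60 mm across, 100 mm tall, standing beside the reader; origin at the centre of its underside
- beaker: bystander: open glass beaker, 64 mm across at the rim, 80 mm tall, standing on the reader's other side; origin at the centre of its underside
- bottle_b: bystander: clear bottle with a paper label and a blue cap, 72 mm across, 130 mm tall, far to the left; origin at the centre of its underside
- jar: bystander: amber jar with a white cap, 56 mm across, 65 mm tall, far to the right; origin at the centre of its underside
- timer: bystander: flat grey bench timer, 50 x 65 x 22 mm, to the left; origin at the centre of its underside
There are look-alikes about, which are no part of the job. Leave any purple or red look-alike of the orange_tube alone.

How it is judged:
On the way, in this order (a step that is already met when the one before it is completed fails the run):
1. the orange-capped tube has rolled at least a quarter turn on the mat (angle between orange_tube's own z axis and vertical above 1.5 rad and z of orange_tube in the frame of line_mid below 0.025 m), for 0.02 s.
2. the orange-capped tube lies at rest along the yellow line (y of orange_tube in the frame of line_mid between -0.006 and 0.006 m and x of orange_tube in the frame of line_mid between -0.04 and 0.03 m and angle between the x axis of orange_tube and the x axis of line_mid, either way round below 0.12 rad and z of orange_tube in the frame of line_mid between 0.017 and 0.023 m and linear speed of orange_tube below 0.01 m/s), for 0.3 s.
3. the green button is pressed fully down (value of joint scan above 0.0045 m), for 0.02 s.
At the end, for the whole second after the job is handed in: the orange-capped tube lies on the mat at rest, its axis within 6 mm of the line's middle and within 0.12 rad of its direction, its mid-length within 30 mm of the marked point (40 mm towards the robot); the green button has sprung back up (under 2 mm) (all of step 2 and value of joint scan below 0.002 m); the robot touches nothing.
It fails at once if the orange-capped tube is lifted more than 8 mm off the mat (z of orange_tube in the frame of line_mid above 0.028 m).
It fails at once if the blue-capped tube is moved more than 15 mm (distance of blue_tube from where it was at the start of the episode above 0.015 m).
It fails at once if the button is pressed while the orange-capped tube is off the line (over 10 mm) (value of joint scan above 0.004 m and (y of orange_tube in the frame of line_mid above 0.01 m or y of orange_tube in the frame of line_mid below -0.01 m)).
It fails at once if a bystander is pushed more than 25 mm (distance of any of bottle_a, beaker, bottle_b, jar, timer from where it was at the start of the episode above 0.025 m).
It also fails if it takes over 61 s, if anything falls off the work surface, if the arm or the gripper's body presses on something with over 40 N, if the wrist force passes 120 N, or if a joint passes its speed limit or range.

## Working session

There is one attempt and no reset: what is moved stays moved. The work goes in short steps, Python scripts to look and compute and a shell command to move; the robot and the scene stay as the last step left them, time stands still between calls to the robot, and variables do not carry over. Pictures are saved under pics/ and viewed, about 8 in all and at most 12, crops included, and the job is handed in when it is done.

```bash
mkdir -p pics; ls
cat > h.py <<'E'
import numpy as np, cv2
from cell import ctrl
def cam(n,save=None):
    c=ctrl.read_camera(n)
    if save: cv2.imwrite(f'pics/{save}.png',c['frame'][:,:,::-1])
    return c
def P(c):
    K=np.array([[c['fx'],0,c['cx']],[0,c['fy'],c['cy']],[0,0,1.]]);R=cv2.Rodrigues(np.array(c['rvec'],float))[0];return K,R,np.array(c['tvec'],float).ravel()
def ray(c,uv,z):
    K,R,t=P(c);uv=np.atleast_2d(uv).astype(float)
    d=np.c_[uv,np.ones(len(uv))]@np.linalg.inv(K).T@R; o=-R.T@t
    return o+d*((z-o[2])/d[:,2])[:,None]
def proj(c,p):
    K,R,t=P(c);q=(np.atleast_2d(p)@R.T+t)@K.T;return q[:,:2]/q[:,2:]
def cloud(c):
    K,R,t=P(c);v,u=np.mgrid[:480,:640];z=c['range_z']
    q=np.stack([(u-c['cx'])/c['fx']*z,(v-c['cy'])/c['fy']*z,z],-1);return (q-t)@R
E
python3 - <<'E'
from h import *
s=ctrl.read_state();print(s)
for n in ('scene','side'):
    c=cam(n,n+'0');K,R,t=P(c);print(n,-R.T@t,R[2])
E
```

```text
pics
{'t': 0.0, 'joint_positions': array([-1.19661904e+00,  3.00465986e-01,  1.52161213e+00, -1.59966373e-05,
        1.32070059e+00, -6.66145701e-02]), 'dq': array([ 1.81188434e-03, -6.20802293e-04, -6.54016302e-04,  1.22970177e-05,
       -1.17208309e-03, -4.83623152e-04]), 'joint_torque': array([ 3.99206883e-04, -5.43505704e+01, -3.61794806e+01, -6.15975750e-05,
        4.04484454e-03,  2.63600282e-05]), 'tool_pos': array([ 0.23456573, -0.49722544,  0.24971097]), 'tool_rot': array([-3.06445781e+00, -6.86552753e-01,  3.09312946e-04]), 'contact_force': array([-0.30237174, -0.36948219,  0.67832046]), 'torque': array([ 0.00689689, -0.00132745,  0.00520703]), 'width': 0.08511582496891541}
scene [ 1.22966637 -0.85084436  0.96926896] [-0.50851171  0.58061546 -0.63584709]
side [0.37216003 0.65540213 0.91724502] [ 0.12975901 -0.60446115 -0.78599575]
```

View pics/scene0.png

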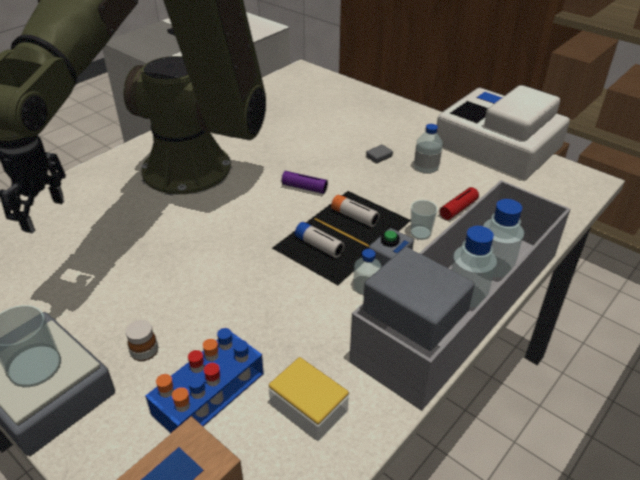

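View pics/side0.png

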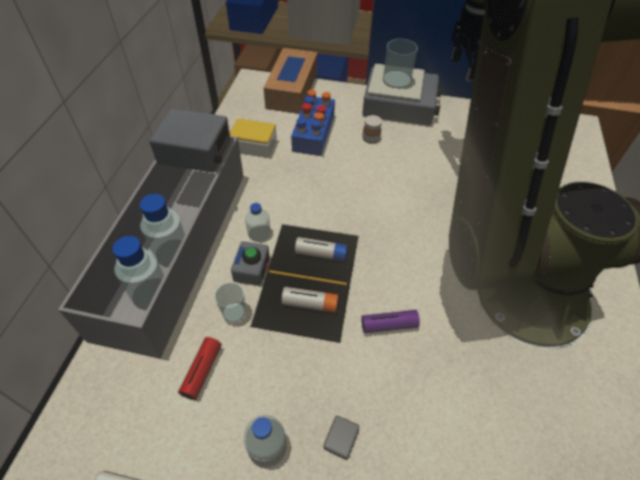

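The side view shows the orange-capped tube at (310,299) and the yellow line from (268,273) to (347,284). The blue-capped tube is at (322,249) and the green button at (251,255).

Things that could be mistaken for the target, in side-view pixels:
- blue-capped tube (322,249)
- purple tube (390,321)
- red tube (200,368)
- orange rack caps (318,97)

I choose the white tube with the orange cap on the mat at (310,299).

Run:
```python
from h import *
for n in ('side','scene'):
    c=cam(n);hsv=cv2.cvtColor(c['frame'],cv2.COLOR_RGB2HSV);X=cloud(c)
    if n=='side': x0,y0,x1,y1=225,220,365,345
    else: x0,y0,x1,y1=265,185,420,295
    roi=np.zeros((480,640),bool);roi[y0:y1,x0:x1]=1
    im=cv2.resize(c['frame'][y0:y1,x0:x1],None,fx=4,fy=4,interpolation=cv2.INTER_CUBIC);cv2.imwrite(f'pics/{n}crop.png',im[:,:,::-1])
    H,S,V=[hsv[...,i].astype(int) for i in range(3)]
    def m(name,k,z):
        k=k&roi;v,u=np.nonzero(k)
        if len(u)<3: print(n,name,'none');return
        W=ray(c,np.c_[u,v],z);mu=W.mean(0);d=np.linalg.svd(W-mu)[2][0];pr=(W-mu)@d
        print(n,name,len(u),'uv',u.mean().round(),v.mean().round(),'mid',(mu+d*(pr.min()+pr.max())/2).round(4),'mean',mu.round(4),'dir',d.round(3),'len',np.ptp(pr).round(3),'cloudmed',np.median(X[k],0).round(4))
    m('line',(H>17)&(H<32)&(S>110)&(V>80),.004)
    m('orange',(H<15)&(S>150)&(V>90),.03)
    m('green',(H>45)&(H<85)&(S>90),.06)
    m('bluecap',(H>105)&(H<125)&(S>120),.03)
    # tubes via cloud: points above mat, below 60mm
    for nm,p in (('otube',(310,299) if n=='side' else (355,211)),('btube',(322,249) if n=='side' else (320,239))):
        k=(X[...,2]>.022)&(X[...,2]<.06)&roi
        nl,l=cv2.connectedComponents(k.astype(np.uint8));
        q=X[l==l[p[1],p[0]]];mu=q.mean(0);d=np.linalg.svd(q[:,:2]-mu[:2],full_matrices=False)[2][0];pr=(q[:,:2]-mu[:2])@d
        print(n,nm,l[p[1],p[0]],len(q),mu.round(4),d.round(3),np.percentile(pr,[1,99]).round(3),'zmax',np.percentile(q[:,2],98).round(4),'ridge',q[q[:,2]>np.percentile(q[:,2],85)].mean(0).round(4))
```

```text
side line 274 uv 308.0 277.0 mid [0.5172 0.0629 0.004 ] mean [0.5153 0.0628 0.004 ] dir [-1.    -0.031 -0.   ] len 0.186 cloudmed [0.5115 0.0641 0.0059]
side orange 205 uv 331.0 302.0 mid [0.4476 0.131  0.03  ] mean [0.4476 0.1312 0.03  ] dir [ 0.08  -0.997 -0.   ] len 0.043 cloudmed [0.4469 0.1383 0.0409]
side green 102 uv 250.0 252.0 mid [0.651  0.0624 0.06  ] mean [0.651  0.0623 0.06  ] dir [ 0.449 -0.894 -0.   ] len 0.028 cloudmed [0.6472 0.0709 0.0728]
side bluecap 173 uv 316.0 251.0 mid [0.5651 0.02   0.03  ] mean [0.5084 0.0034 0.03  ] dir [0.96 0.28 0.  ] len 0.262 cloudmed [0.4564 0.0005 0.0436]
side otube 5 947 [0.4949 0.14   0.0395] [-0.998 -0.059] [-0.059  0.059] zmax 0.0472 ridge [0.4973 0.1343 0.0463]
side btube 2 787 [ 0.5007 -0.0021  0.039 ] [-1.    -0.031] [-0.059  0.059] zmax 0.0475 ridge [ 0.5026 -0.009   0.0464]
scene line 152 uv 342.0 232.0 mid [0.509  0.0642 0.004 ] mean [0.5125 0.0643 0.004 ] dir [ 0.999  0.034 -0.   ] len 0.166 cloudmed [0.5127 0.0649 0.0033]
scene orange 103 uv 338.0 201.0 mid [0.4454 0.1272 0.03  ] mean [0.4447 0.129  0.03  ] dir [ 0.366 -0.931 -0.   ] len 0.053 cloudmed [0.4501 0.1194 0.0383]
scene green 133 uv 387.0 236.0 mid [0.5907 0.025  0.06  ] mean [0.6401 0.0699 0.06  ] dir [ 0.74   0.673 -0.   ] len 0.177 cloudmed [0.6502 0.0642 0.0684]
scene bluecap 357 uv 347.0 243.0 mid [0.5646 0.0162 0.03  ] mean [0.5635 0.0158 0.03  ] dir [0.945 0.328 0.   ] len 0.262 cloudmed [ 0.6612 -0.028   0.0486]
scene otube 3 638 [0.5006 0.1238 0.0359] [0.996 0.084] [-0.065  0.057] zmax 0.0453 ridge [0.4988 0.1293 0.044 ]
scene btube 7 712 [ 0.5062 -0.0188  0.0363] [0.999 0.048] [-0.064  0.056] zmax 0.0457 ridge [ 0.502  -0.0132  0.0443]
```

View pics/sidecrop.png

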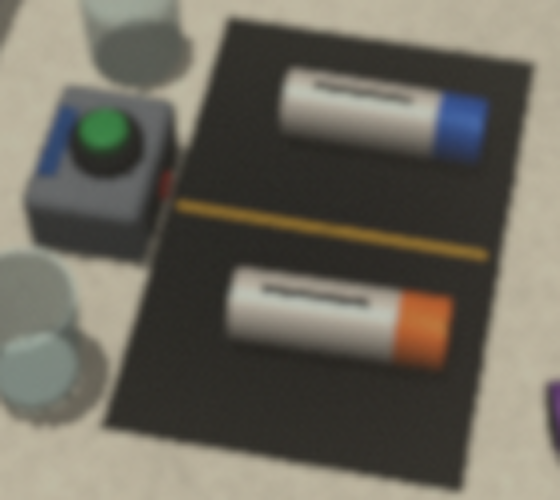

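The crop confirms the target, the white tube with the orange cap at crop (340,315). The line is clear from (180,205) to (487,255). My plan is to straddle the tube with partly open jaws across it and roll it with the trailing pad, with the leading finger acting as a cage.

```bash
python3 -m handwheel '[[[0.505,-0.457,0.05],[0,0,0.39],-1],[[0.505,-0.457,0.05],[0,0,0.39],-1],[[0.505,-0.457,0.05],[0,0,0.39],-1],[[0.505,-0.457,0.05],[0,0,0.39],-1],[[0.505,-0.457,0.05],[0,0,0.39],-1],[[0.505,-0.457,0.05],[0,0,0.39],-1],[[0.505,-0.457,0.05],[0,0,0.39],-1],[[0.505,-0.457,0.05],[0,0,0.39],-1],[[0.505,-0.457,0.05],[0,0,0.39],-1],[[0.505,-0.457,0.05],[0,0,0.39],-1]]' 20
cat >> h.py <<'E'
from scipy.spatial.transform import Rotation as Ro
def need(xy_z=None,yaw=None):
    s=ctrl.read_state();R=Ro.from_rotvec(s['tool_rot']).as_matrix();y=np.arctan2(R[1,0],R[0,0])
    print('t',round(s['t'],2),'pos',s['tool_pos'].round(4),'yaw',y.round(4),'down',R[:,2].round(4),'w',round(s['width'],4),'F',s['contact_force'].round(2))
    if xy_z is not None: print('shift',(R.T@(np.array(xy_z)-s['tool_pos'])).round(4))
    if yaw is not None: print('turn z',round(-(yaw-y),4))
E
python3 -c "
from h import *
need((.497,.132,.2),.05)"
```

```text
t: 1.2
tool_pos: [0.4261, -0.0362, 0.2139]
tool_rot: [3.14, 0.08, 0.001]
contact_force: [0.9, -0.9, -0.3]
width: 0.0856
t 1.2 pos [ 0.4261 -0.0362  0.2139] yaw 0.0508 down [ 7.e-04 -1.e-04 -1.e+00] w 0.0856 F [ 0.95 -0.86 -0.27]
shift [ 0.0793 -0.1644  0.0139]
turn z 0.0008
```

```bash
python3 -m handwheel '[[[0.04,-0.03,0],[0,0,0],-0.4],[[0.06,-0.07,0],[0,0,0],-0.4],[[0.079,-0.11,0.005],[0,0,0],-0.4],[[0.079,-0.14,0.01],[0,0,0],-0.4],[[0.079,-0.155,0.01],[0,0,0],-0.4],[[0.079,-0.162,0.014],[0,0,0],-0.4],[[0.079,-0.162,0.014],[0,0,0],-0.4],[[0.079,-0.162,0.014],[0,0,0],-0.4],[[0.079,-0.162,0.014],[0,0,0],-0.4],[[0.079,-0.162,0.014],[0,0,0],-0.4]]'
python3 - <<'E'
from h import *
need((.497,.132,.2),.05)
c=cam('wrist','w1');K,R,t=P(c);print(-R.T@t,R)
hsv=cv2.cvtColor(c['frame'],cv2.COLOR_RGB2HSV);H,S,V=[hsv[...,i].astype(int) for i in range(3)]
X=cloud(c)
for nm,k,z in (('line',(H>17)&(H<32)&(S>110)&(V>80),.004),('orange',(H<15)&(S>150)&(V>90),.03)):
    n,l,st,_=cv2.connectedComponentsWithStats(k.astype(np.uint8))
    if n<2: print(nm,'none');continue
    i=1+st[1:,4].argmax();v,u=np.nonzero(l==i);W=ray(c,np.c_[u,v],z);mu=W.mean(0);d=np.linalg.svd(W-mu)[2][0]
    print(nm,len(u),u.mean(),v.mean(),mu.round(4),d.round(3),X[l==i].mean(0).round(4))
E
```

```text
t: 2.2
tool_pos: [0.4966, 0.1267, 0.2]
tool_rot: [-3.141, -0.078, -0.001]
contact_force: [0.1, 1.1, 0.3]
width: 0.0594
t 2.2 pos [0.4966 0.1267 0.2   ] yaw 0.0496 down [ 4.e-04  0.e+00 -1.e+00] w 0.0594 F [0.14 1.13 0.3 ]
shift [ 0.0006 -0.0053  0.    ]
turn z -0.0004
[0.56514198 0.13050139 0.32429346] [[ 5.04356424e-02 -9.98727241e-01  3.79748306e-04]
 [-9.62949547e-01 -4.85280040e-02  2.65279482e-01]
 [-2.64923417e-01 -1.37452196e-02 -9.64171485e-01]]
line 996 393.1857429718876 187.78514056224898 [0.5258 0.0655 0.004 ] [-1.    -0.032 -0.   ] [0.5259 0.0657 0.0052]
orange 1312 315.6059451219512 279.9405487804878 [0.4461 0.1314 0.03  ] [ 0.091 -0.996  0.   ] [0.4503 0.1314 0.0405]
```

View pics/w1.png

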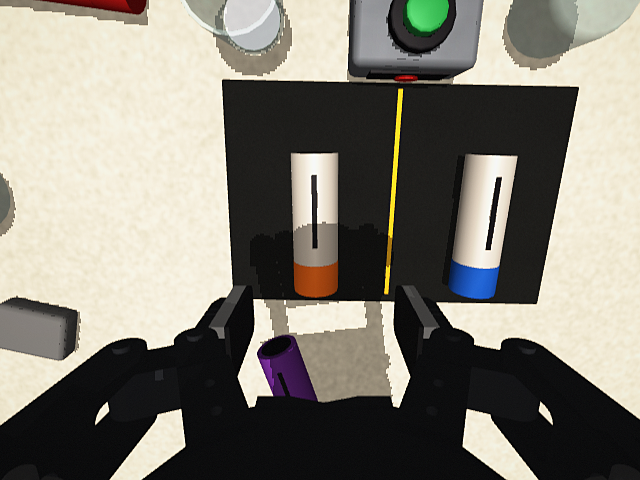

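The wrist view shows the tube between the jaws at (315,225) with its stripe on top, and the line at x≈393. The jaws need 7 mm more in +y, then I descend.

```bash
python3 -m handwheel '[[[0,-0.007,0.02],[0,0,0],-0.4],[[0,-0.007,0.05],[0,0,0],-0.4],[[0,-0.007,0.08],[0,0,0],-0.4],[[0,-0.007,0.11],[0,0,0],-0.4],[[0,-0.007,0.13],[0,0,0],-0.4],[[0,-0.007,0.145],[0,0,0],-0.4],[[0,-0.007,0.155],[0,0,0],-0.4],[[0,-0.007,0.165],[0,0,0],-0.4],[[0,-0.007,0.17],[0,0,0],-0.4],[[0,-0.007,0.17],[0,0,0],-0.4]]'
python3 - <<'E'
from h import *
need()
c=cam('wrist');d=cam('side')
a=c['frame'][:,100:540];b=cv2.resize(d['frame'][220:360,230:370],(440,440))
cv2.imwrite('pics/w2.png',np.hstack([a[:440],b])[:,:800+80:][:,:,::-1][:, :, :].copy() if 0 else cv2.resize(np.hstack([a[:440],b]),(800,400))[:,:,::-1])
E
```

```text
t: 3.25
tool_pos: [0.496, 0.1344, 0.0295]
tool_rot: [3.141, 0.08, -0.001]
contact_force: [0.3, 0.1, 0.4]
width: 0.0597
t 3.25 pos [0.496  0.1344 0.0295] yaw 0.0507 down [-4.e-04 -1.e-04 -1.e+00] w 0.0597 F [0.29 0.09 0.38]
```

View pics/w2.png

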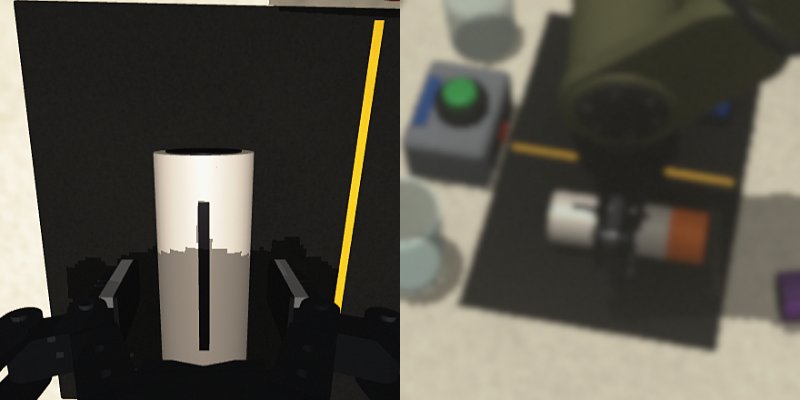

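The tube is cleanly straddled, with its stripe at (203,275) on top. Next is the first half of the roll.

```bash
python3 -m handwheel '[[[0,0.004,0],[0,0,0],-0.4],[[0,0.008,0],[0,0,0],-0.4],[[0,0.012,0],[0,0,0],-0.4],[[0,0.016,0],[0,0,0],-0.4],[[0,0.02,0],[0,0,0],-0.4],[[0,0.024,0],[0,0,0],-0.4],[[0,0.028,0],[0,0,0],-0.4],[[0,0.032,0],[0,0,0],-0.4],[[0,0.036,0],[0,0,0],-0.4],[[0,0.036,0],[0,0,0],-0.4]]'
python3 - <<'E'
from h import *
need()
c=cam('wrist','w3')
E
```

```text
t: 4.35
tool_pos: [0.498, 0.0981, 0.0298]
tool_rot: [3.141, 0.079, -0.0]
contact_force: [0.1, 0.1, -1.2]
width: 0.0599
t 4.35 pos [0.498  0.0981 0.0298] yaw 0.0503 down [-0. -0. -1.] w 0.0599 F [ 0.14  0.13 -1.16]
```

View pics/w3.png

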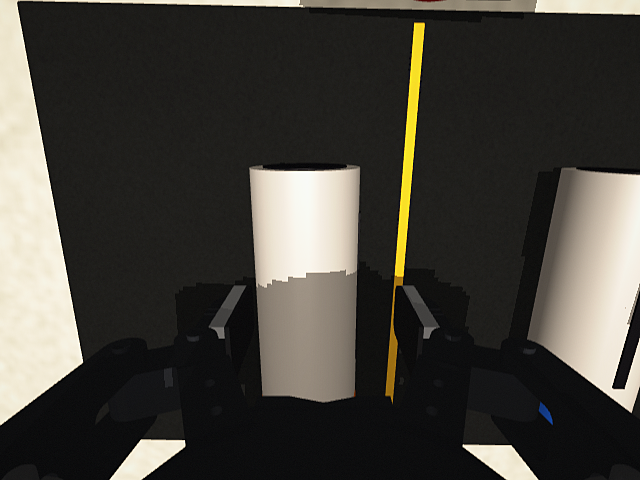

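It rolled: the stripe is gone from the top and the tube runs ahead of the left pad, with its left edge at x=257 and the pad at 245. I continue more gently towards the line (x≈400).

```bash
python3 -m handwheel '[[[0,0.005,0],[0,0,0],-0.4],[[0,0.01,0],[0,0,0],-0.4],[[0,0.015,0],[0,0,0],-0.4],[[0,0.02,0],[0,0,0],-0.4],[[0,0.024,0],[0,0,0],-0.4],[[0,0.028,0],[0,0,0],-0.4],[[0,0.031,0],[0,0,0],-0.4],[[0,0.033,0],[0,0,0],-0.4],[[0,0.035,0],[0,0,0],-0.4],[[0,0.036,0],[0,0,0],-0.4]]'
cat > m.py <<'E'
from h import *
import sys
need()
c=cam('wrist',sys.argv[1]);f=c['frame'];hsv=cv2.cvtColor(f,cv2.COLOR_RGB2HSV);H,S,V=[hsv[...,i].astype(int) for i in range(3)]
k=(H>17)&(H<35)&(S>110)&(V>60);v,u=np.nonzero(k);W=ray(c,np.c_[u,v],.004)
p=np.polyfit(W[:,0],W[:,1],1);print('line n',len(u),'slope',p[0].round(4),'y at .5',np.polyval(p,.5).round(4))
# tube body: bright low-sat rows; edges seen from camera -> tangent lines of cylinder
k=((S<60)&(V>70)).astype(np.uint8);k[:100]=0
n,l,st,ce=cv2.connectedComponentsWithStats(k)
K,R,t=P(c);o=-R.T@t
for i in range(1,n):
    if st[i,4]<3000: continue
    print('blob',st[i],ce[i].round())
    for r in range(st[i,1]+20,st[i,1]+st[i,3]-10,25):
        us=np.nonzero(l[r]==i)[0]; 
        if len(us)<20: continue
        e=ray(c,[[us[0],r],[us[-1]+1,r]],.024);print(r,us[0],us[-1],e.mean(0).round(4),(e[0]-e[1])[1].round(4))
E
python3 m.py w4
```

```text
t: 5.4
tool_pos: [0.4997, 0.0624, 0.0298]
tool_rot: [3.141, 0.08, -0.0]
contact_force: [0.4, 0.8, -0.1]
width: 0.0599
t 5.4 pos [0.4997 0.0624 0.0298] yaw 0.0509 down [-0. -0. -1.] w 0.0599 F [ 0.39  0.77 -0.14]
line n 1548 slope 0.0318 y at .5 0.0648
blob [  243   165   111   238 23300] [300. 280.]
185 244 352 [0.5525 0.0746 0.024 ] 0.0398
210 245 352 [0.5433 0.0741 0.024 ] 0.0402
235 247 351 [0.5337 0.0736 0.024 ] 0.0398
260 248 351 [0.5237 0.0731 0.024 ] 0.0402
285 250 350 [0.5133 0.0725 0.024 ] 0.0398
310 251 350 [0.5024 0.0719 0.024 ] 0.0403
335 253 349 [0.4912 0.0713 0.024 ] 0.0399
360 255 349 [0.4794 0.0705 0.024 ] 0.0399
385 256 348 [0.4671 0.0701 0.024 ] 0.0399
blob [  449   168   146   187 18511] [515. 253.]
188 466 591 [ 0.5558 -0.0098  0.024 ] 0.0461
213 463 586 [ 0.5465 -0.0102  0.024 ] 0.0463
238 460 580 [ 0.5368 -0.0105  0.024 ] 0.046
263 456 574 [ 0.5267 -0.0105  0.024 ] 0.0461
288 453 568 [ 0.5163 -0.0108  0.024 ] 0.0459
313 449 563 [ 0.5054 -0.0111  0.024 ] 0.0464
338 474 557 [ 0.4943 -0.0171  0.024 ] 0.0346
```

View pics/w4.png

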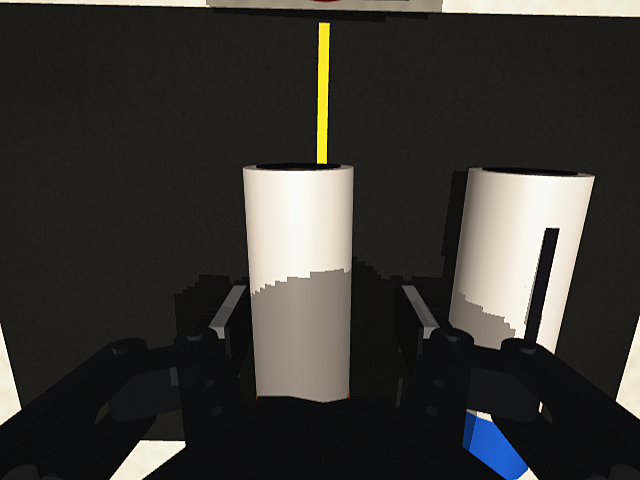

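The tube is at y≈0.0718 and the line at 0.0648 at x=0.5, so 7 mm remain. The image agrees: tube centre 298 against line 322.

```bash
python3 -m handwheel '[[[0,0.001,0],[0,0,0],-0.4],[[0,0.002,0],[0,0,0],-0.4],[[0,0.003,0],[0,0,0],-0.4],[[0,0.004,0],[0,0,0],-0.4],[[0,0.005,0],[0,0,0],-0.4],[[0,0.006,0],[0,0,0],-0.4],[[0,0.0065,0],[0,0,0],-0.4],[[0,0.007,0],[0,0,0],-0.4],[[0,0.007,0],[0,0,0],-0.4],[[0,0.007,0],[0,0,0],-0.4]]'
python3 m.py w5 | head -14
```

```text
t: 6.45
tool_pos: [0.5001, 0.0556, 0.0298]
tool_rot: [-3.141, -0.08, -0.0]
contact_force: [0.4, -0.1, -0.6]
width: 0.0598
t 6.45 pos [0.5001 0.0556 0.0298] yaw 0.0508 down [ 0.  0. -1.] w 0.0598 F [ 0.42 -0.11 -0.58]
line n 1555 slope 0.033 y at .5 0.0648
blob [  240   165   112   238 23346] [298. 279.]
185 242 350 [0.5528 0.0685 0.024 ] 0.0398
210 243 350 [0.5436 0.068  0.024 ] 0.0402
235 245 349 [0.534  0.0675 0.024 ] 0.0398
260 246 349 [0.524 0.067 0.024] 0.0402
285 248 348 [0.5136 0.0664 0.024 ] 0.0398
310 250 348 [0.5028 0.0657 0.024 ] 0.0399
335 251 347 [0.4915 0.0653 0.024 ] 0.0399
360 253 347 [0.4797 0.0645 0.024 ] 0.0399
385 254 346 [0.4674 0.0641 0.024 ] 0.0399
blob [  435   168   139   182 17488] [498. 250.]
188 448 571 [ 0.5558 -0.0097  0.024 ] 0.0454
```

```bash
python3 -m handwheel '[[[0,-0.005,0],[0,0,0],-0.4],[[0,-0.01,0],[0,0,0],-0.4],[[0,-0.01,-0.01],[0,0,0],-0.4],[[0,-0.01,-0.03],[0,0,0],-0.4],[[0,-0.01,-0.06],[0,0,0],-0.4],[[0,-0.01,-0.09],[0,0,0],1],[[0,-0.01,-0.12],[0,0,0],1],[[0,-0.01,-0.15],[0,0,0],1],[[0,-0.01,-0.17],[0,0,0],1],[[0,-0.01,-0.17],[0,0,0],1]]'
python3 m.py w6|head -16
python3 - <<'E'
from h import *
c=cam('wrist');hsv=cv2.cvtColor(c['frame'],cv2.COLOR_RGB2HSV);H,S,V=[hsv[...,i].astype(int) for i in range(3)]
k=((H>45)&(H<85)&(S>90)).astype(np.uint8);n,l,st,ce=cv2.connectedComponentsWithStats(k);i=1+st[1:,4].argmax();print(st[i],ce[i])
X=cloud(c)[l==i];print('cloud',np.median(X,0),X.min(0),X.max(0))
for z in (.06,.066,.072): print(ray(c,ce[i],z).round(4))
E
```

```text
t: 7.5
tool_pos: [0.5005, 0.0657, 0.2032]
tool_rot: [-3.14, -0.08, -0.008]
contact_force: [-0.2, 0.5, -1.0]
width: -0.0002
t 7.5 pos [0.5005 0.0657 0.2032] yaw 0.0511 down [ 5.4e-03  3.0e-04 -1.0e+00] w -0.0002 F [-0.21  0.46 -0.97]
line n 336 slope 0.0293 y at .5 0.065
blob [    0   100   289   344 53135] [ 91. 257.]
120 0 154 [0.5764 0.2705 0.024 ] 0.1261
145 0 157 [0.5567 0.2718 0.024 ] 0.1308
170 0 159 [0.5361 0.2736 0.024 ] 0.1348
195 0 162 [0.5149 0.275  0.024 ] 0.1399
220 0 164 [0.4928 0.2769 0.024 ] 0.1443
245 0 166 [0.4699 0.2788 0.024 ] 0.1488
270 0 169 [0.4461 0.2804 0.024 ] 0.1544
295 0 171 [0.4214 0.2825 0.024 ] 0.1594
320 0 284 [0.3983 0.2322 0.024 ] 0.2695
345 0 194 [0.3693 0.2778 0.024 ] 0.1882
370 0 143 [0.34   0.3061 0.024 ] 0.1419
395 0 91 [0.3094 0.3362 0.024 ] 0.0926
420 0 39 [0.2774 0.3675 0.024 ] 0.0411
[ 309    0   43   38 1402] [329.81526391  16.70613409]
cloud [0.64517949 0.06943399 0.07229242] [0.56812012 0.05601866 0.06095933] [0.65523901 0.08289547 0.32563167]
[[0.6488 0.0694 0.06  ]]
[[0.6469 0.0694 0.066 ]]
[[0.6451 0.0694 0.072 ]]
```

View pics/w6.png

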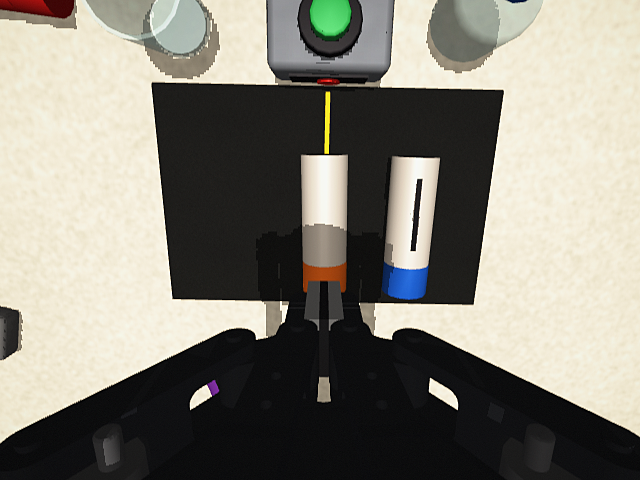

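The tube lies on the line: at row 155 its centre is x≈325, against 327 for the line. The green button at (330,17) is cut off at the image edge, so I move ahead to see all of it.

```bash
python3 -m handwheel '[[[0.03,0,0],[0,0,0],1],[[0.06,0,0],[0,0,0],1],[[0.09,0,0],[0,0,0],1],[[0.11,0,0],[0,0,0],1],[[0.11,0,0],[0,0,0],1],[[0.11,0,0],[0,0,0],1],[[0.11,0,0],[0,0,0],1],[[0.11,0,0],[0,0,0],1],[[0.11,0,0],[0,0,0],1],[[0.11,0,0],[0,0,0],1]]'
python3 - <<'E'
from h import *
c=cam('wrist','w7');hsv=cv2.cvtColor(c['frame'],cv2.COLOR_RGB2HSV);H,S,V=[hsv[...,i].astype(int) for i in range(3)]
k=((H>45)&(H<85)&(S>90)).astype(np.uint8);n,l,st,ce=cv2.connectedComponentsWithStats(k);i=1+st[1:,4].argmax();print(st[i],ce[i])
X=cloud(c)[l==i];print('cloud',np.median(X,0),np.percentile(X,[3,97],axis=0))
x,y,w,h=st[i][:4];mid=(x+w/2,y+h/2)
for z in (.064,.068,.072):
    p=ray(c,mid,z)[0];e=ray(c,[[x,y+h/2],[x+w,y+h/2]],z);print(p.round(4),np.linalg.norm(e[0]-e[1]).round(4))
need((p[0],p[1],.11),.05)
E
```

```text
t: 8.6
tool_pos: [0.6093, 0.0712, 0.2]
tool_rot: [-3.141, -0.08, -0.0]
contact_force: [0.7, 0.4, 1.0]
width: -0.0002
[ 310  164   39   39 1184] [329.09206081 183.08361486]
cloud [0.64978509 0.06956993 0.07235582] [[0.63758589 0.05776891 0.06962041]
 [0.66156183 0.08131437 0.07378269]]
[0.6485 0.069  0.064 ] 0.0285
[0.649  0.0691 0.068 ] 0.0281
[0.6494 0.0692 0.072 ] 0.0276
t 8.65 pos [0.6093 0.0712 0.2   ] yaw 0.0508 down [ 3.e-04  1.e-04 -1.e+00] w 0.0 F [-0.22  0.59  0.32]
shift [0.0399 0.004  0.09  ]
turn z 0.0008
```

```bash
python3 -m handwheel '[[[0.03,0.004,0],[0,0,0],1],[[0.04,0.004,0.01],[0,0,0],1],[[0.04,0.004,0.03],[0,0,0],1],[[0.04,0.004,0.05],[0,0,0],1],[[0.04,0.004,0.07],[0,0,0],1],[[0.04,0.004,0.085],[0,0,0],1],[[0.04,0.004,0.095],[0,0,0],1],[[0.04,0.004,0.102],[0,0,0],1],[[0.04,0.004,0.106],[0,0,0],1],[[0.04,0.004,0.107],[0,0,0],1]]'
python3 -c "
from h import *
need((.6495,.0693,.083))"
```

```text
t: 9.65
tool_pos: [0.6497, 0.0692, 0.0929]
tool_rot: [-3.141, -0.08, -0.0]
contact_force: [-0.2, 0.6, -0.9]
width: 0.0
t 9.65 pos [0.6497 0.0692 0.0929] yaw 0.0508 down [ 2.e-04  0.e+00 -1.e+00] w 0.0 F [-0.16  0.55 -0.86]
shift [-0.0002 -0.0001  0.0099]
```

```bash
python3 -m handwheel '[[[0,0,0.001],[0,0,0],1],[[0,0,0.002],[0,0,0],1],[[0,0,0.003],[0,0,0],1],[[0,0,0.004],[0,0,0],1],[[0,0,0.005],[0,0,0],1],[[0,0,0.006],[0,0,0],1],[[0,0,0.007],[0,0,0],1],[[0,0,0.0075],[0,0,0],1],[[0,0,0.008],[0,0,0],1],[[0,0,0.008],[0,0,0],1]]'
python3 -c "
from h import *
need()"
```

```text
t: 10.65
tool_pos: [0.6498, 0.0692, 0.0851]
tool_rot: [-3.141, -0.08, -0.001]
contact_force: [1.5, 0.4, 4.7]
width: -0.0001
t 10.65 pos [0.6498 0.0692 0.0851] yaw 0.0508 down [ 7.e-04  1.e-04 -1.e+00] w -0.0001 F [1.46 0.44 4.66]
```

```bash
python3 -m handwheel '[[[0,0,0.0005],[0,0,0],1],[[0,0,0.001],[0,0,0],1],[[0,0,0.0015],[0,0,0],1],[[0,0,0.002],[0,0,0],1],[[0,0,0.002],[0,0,0],1],[[0,0,0.0025],[0,0,0],1],[[0,0,0.0025],[0,0,0],1],[[0,0,0.0025],[0,0,0],1],[[0,0,0.0025],[0,0,0],1],[[0,0,0.0025],[0,0,0],1]]'
python3 -c "
from h import *
need()"
```

```text
t: 11.65
tool_pos: [0.65, 0.0692, 0.0847]
tool_rot: [3.141, 0.08, 0.003]
contact_force: [-7.7, -0.0, 23.1]
width: 0.0
t 11.65 pos [0.65   0.0692 0.0847] yaw 0.0508 down [ 0.0017  0.     -1.    ] w 0.0 F [-7.71 -0.03 23.05]
```

The hard stop is reached: 23 N, and the tool stopped at z=0.0847. Now I back away and check.

```bash
python3 -m handwheel '[[[0,0,-0.003],[0,0,0],1],[[0,0,-0.01],[0,0,0],1],[[0,0,-0.03],[0,0,0],1],[[0,0,-0.06],[0,0,0],1],[[0,0,-0.09],[0,0,0],1],[[-0.03,0,-0.12],[0,0,0],1],[[-0.07,0,-0.14],[0,0,0],1],[[-0.11,0,-0.15],[0,0,0],1],[[-0.13,0,-0.15],[0,0,0],1],[[-0.13,0,-0.15],[0,0,0],1]]'
python3 - <<'E'
from h import *
need()
c=cam('wrist','w8');X=cloud(c)
hsv=cv2.cvtColor(c['frame'],cv2.COLOR_RGB2HSV);H,S,V=[hsv[...,i].astype(int) for i in range(3)]
k=(H>45)&(H<85)&(S>90);print('button z',np.median(X[k][:,2]).round(4),k.sum())
def edges(x,z):
    pass
v,u=np.nonzero((H>17)&(H<35)&(S>110)&(V>60));W=ray(c,np.c_[u,v],.004);W=W[abs(W[:,1]-.066)<.02];p=np.polyfit(W[:,0],W[:,1],1);print('line',p[0].round(3),'y.5',np.polyval(p,.5).round(4),'far x',W[:,0].max().round(4))
q=X[(X[...,2]>.030)&(X[...,2]<.052)&(abs(X[...,1]-.066)<.03)&(X[...,0]>.42)&(X[...,0]<.6)]
a=np.polyfit(q[:,0],q[:,1],1);print('tube slope',a[0].round(3),'y.5',np.polyval(a,.5).round(4),'x range',np.percentile(q[:,0],[1,99]).round(4))
E
```

```text
t: 12.65
tool_pos: [0.5179, 0.0626, 0.2329]
tool_rot: [-3.141, -0.08, 0.0]
contact_force: [0.2, 0.0, 1.1]
width: 0.0002
t 12.65 pos [0.5179 0.0626 0.2329] yaw 0.051 down [-2.e-04  0.e+00 -1.e+00] w 0.0002 F [0.24 0.04 1.06]
button z 0.0723 1304
line 0.028 y.5 0.065 far x 0.6114
tube slope 0.029 y.5 0.0659 x range [0.4518 0.5602]
```

View pics/w8.png

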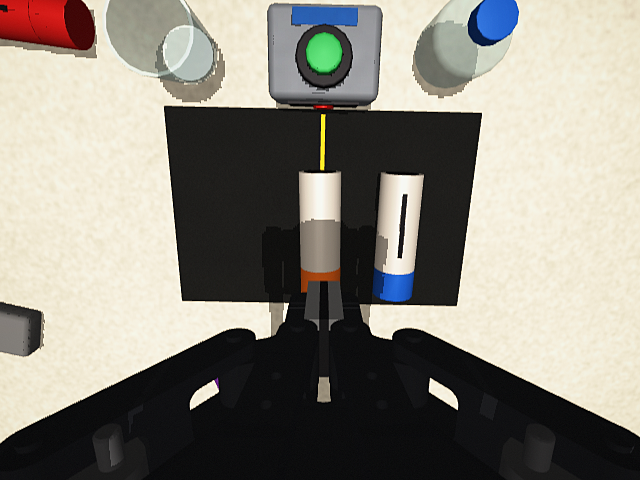

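The tube is on the line, about 1 mm off and about 26 mm towards the robot, which is within the 40 mm allowed. The button at (323,53) is back up at its original height, and the blue tube is unmoved. I'm handing in.

```bash
python3 -c "
from h import *
need();print(ctrl.finish_job())"
```

```text
t 12.7 pos [0.5192 0.0626 0.2327] yaw 0.0509 down [ 2.e-04  0.e+00 -1.e+00] w -0.0001 F [ 0.71 -0.46 -0.64]
the job is handed in; nothing more can be done
None
```

The orange-capped tube lies on the yellow line, the green button was pressed fully down once, and the job was handed in at 12.7 s. No verdict is reported, so this rests on my own checks.

**How:** I straddled the tube with the jaws about 60 mm open and rolled it about 69 mm with the trailing pad on its flank. That is a side push rather than a push on the very top. The tube was never gripped or lifted. I then pressed the button with closed fingertips to its hard stop (23 N at the wrist), released it and backed off.

**Last checks:**
- **Tube:** it is about 1 mm off the line and within about 0.02 rad of its direction. Its middle is about 26 mm short of the marked point on the robot's side, inside the 40 mm allowed.
- **Button:** it is back at its starting height of 0.0723 m.
- **Roll:** the black stripe on the tube's top turned out of sight after about 33 mm, so it rolled rather than slid. I did not measure the angle.
- **Bystanders:** the blue-capped tube stayed at y ≈ -0.01 m, and the bottle and beaker beside the reader looked unmoved in the last picture. I did not re-measure the other bystanders, but the arm went nowhere near them.
- **Disagreement:** the cameras differ by about 2 mm on the line's position. I judged the tube against the line in the same wrist picture.

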